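Square up a panel-frame corner with the assembly square and hold it

TASK

The corner of the panel frame on the mat is out of square: its loose rail leans inward. Pick up the assembly square by its handle, set it flat on the mat inside the corner and press it fully home, so that both its outer faces lie flush on the two rails and the loose rail is swung out square to the fixed one; finish while still gripping the square and pressing it against both rails. Let only the square move the loose rail, not the gripper, and leave the other things on the bench where they are.

Things in the scene. Friction and masses are not known exactly. Their poses are not given: they have to be found in the camera images.
- square: steel L-shaped assembly square lying on the mat, 0.2-0.35 kg: legs 120 mm long, 24 wide, 16 thick, a web across the inside, an upright black handle on the web. Origin on the underside below the handle; x and y run along the legs, z up. Outer faces: planes x = -45 mm and y = -45 mm; legs reach +75 mm. The outer corner is cut back by a 7 x 7 mm notch. Smooth: slides easily on rails and mat.
- square_heel (a point): the point on the underside of the square where its two outer faces would meet: (-45, -45, 0) mm in the square's frame, same axes
- square_grip (a point): middle of the square's handle, 50 mm above the underside, axes as the square's. The handle is an upright flat bar, 14 mm thick along the diagonal x = y, 44 mm wide across it, from 12 to 72 mm above the underside. Pinch it from above across the 14 mm; finger tips 22 mm or more above the underside clear the web and the 20 mm high rails.
- fixed_rail: aluminium rail screwed to the mat, immovable: 194 mm long, 30 wide, 20 high. Origin on the mat where the inner faces of the two rails meet when square. x runs along the rail away from the corner; inner face is the plane y = 0 (rail x = 10 to 204 mm, y = -30 to 0, flat lugs beyond). +y is the inner side, where the square belongs; z up.
- loose_rail: other aluminium rail of the corner, 245 mm long, 30 wide, 20 high, swinging stiffly about one corner screw at (-15, -15) mm, head 6 mm above the rail. Its frame coincides with the fixed rail's when square: y runs along it away from the corner, inner face is its plane x = 0 (rail y = -30 to 215 mm, x = -30 to 0).
- rail_hinge (a joint): swing of the loose rail about its screw (rad): 0 is exactly square to the fixed rail; positive leans inward (corner under 90 degrees), negative outward. Starts between 0.06 and 0.15, stops at +-0.2, stays where it is left; turning it takes about 0.25 N m (some 2 N at the square's leg end).
- breaker_pair: two-module circuit breaker, grey and white, 68 x 36 x 70 mm, standing on the mat; origin under its centre. Bystander, leave it alone.
- tape_roll: roll of black tape lying flat, 64 mm across, 19 mm high; origin under its centre. Bystander, leave it alone.
- screwdriver: screwdriver with orange handle, about 190 mm long, lying; origin under its middle. Bystander, leave it alone.
- marker: black marker pen, 120 mm long, 14 mm thick, lying; origin under its middle. Bystander, leave it alone.
- terminal_block: grey block 40 x 60 x 30 mm; origin under its centre. Bystander, leave it alone.
Not all that is in view belongs to the job. What is shaped like the square but pink is not meant.

How it is judged:
By the outcome, as a careful person would: the job done as asked, in the order asked, and still so for the second after the job is handed in, while the arm keeps its last pose, push and grip.
It also fails if it takes over 56 s, if anything falls off the work surface, if the arm or the gripper's body presses on something with over 40 N, if the wrist force passes 120 N, or if a joint passes its speed limit or range.

ROBOT

A 6-joint arm with a two-finger parallel gripper is mounted at the origin on the work surface. World frame = base frame: x ahead of the robot, y to its left, z up, the work surface at z = 0. Lengths are in mm, angles in rad, forces in N, time in s.
With the tool pointing down it reaches from about 325 to 900 mm from the base axis. Payload 6.1 kg.
Tool frame: the origin (TCP) lies at the very end of the fingers, on their centre line; the grasp point (between the pads) lies 19 mm behind it; z points along the fingers, y is the direction in which the jaws open and shut (so a half turn about z gives the same grasp; the last joint's range is limited). The gripper opens to 87 mm and grips with 3 to 60 N. Pads are 19 mm wide; open, the fingers measure 117 mm over their backs; the gripper's body (75 mm by 190 mm) begins 51 mm behind the grasp point.
Start: joints at [-1.235, 0.22, 1.526, -0, 1.395, -0.126], TCP at [278.467, -559.528, 222.538] pointing down, gripper open.
Joint ranges: [-2.98, 2.98], [-0.91, 2.08], [0.09, 2.57], [-1.24, 4.39], [0.2, 2.65], [-2.68, 2.68]. Speed limits (rad/s): [2.57, 2.57, 3.01, 3.14, 3.14, 3.14].

INTERFACE

Orientations are given as a unit quaternion [w, x, y, z].
In Python, from workcell import readout, eyes, ctrl, finder gives the robot as it stands. The module is installed in compiled form; this text tells all that it offers.
- The arm moves only by the shell command python3 -m creep 'ROWS' [FORCE]. ROWS is JSON, a list of rows, each an object with "turn": the turn, a rotation vector about the tool's x, y, z in degrees, a list of three; "travel": the shift along the tool's x, y, z in cm, a list of three; "hand": the gripper command: -1 is fully open, 1 is shut, values between are in proportion. A call has 1 to 20 rows; each row is the pose to reach, as a shift and turn from the pose commanded when the call began, along the tool's axes at that moment; what a row does not reach only later rows make up. A row lasts 1/10 s, in which the tool goes at most 50 mm and 8.59 degrees, less where a joint would pass 70% of its speed; a pose out of reach is approached as far as the arm can. A call with a gripper value outside its range is refused whole. The fingers move at their own pace and stop on an object; FORCE is the grip in N (left out, the last holds). Time passes only in rows, so rows that repeat a pose let the fingers close. It gives the time, the measured TCP pose, the force and the opening at its end, in the units of the state.
- readout.sense(): the state, without advancing time (a new reading comes with each control period).
- eyes.read_camera(name): name is "side" or "top" or "wrist"; returns a dict with "frame" (400x640x3 uint8, blue, green, red), "range_z" (400x640 float32, mm along the optical axis (not along the pixel's ray), 0 where there is no reading), "fx", "fy", "cx", "cy" (pixels), "cam_to_world" (4x4, takes a point from camera to world coordinates). Camera axes: x right, y down, z forward; pixel columns grow to the right and rows downward; lengths in mm; the calibration is good to about 2 mm. A picture is of the moment at which its call begins.
- ctrl.job_done(): hands the job in, once; it reports no verdict.
Trained networks look in a picture, given as the dict that the camera call returned (one of the last four; its "shot" number tells which), for a name from the list of things; names that differ only in an ending like _2 or _b are one class to them, and where a whole thing is asked for, a point or a joint stands for the part that bears it (a point fixed in the world has none). Each returns a list of dicts, best first, with "conf" (0 to 1); they miss things now and then, are a little off and sometimes report something else, mostly with a low value. They report only what shows in the picture. A call takes as long as a camera call. They do not tell look-alikes from the thing itself.
- finder.regions_of(name, picture): "mask" (400x640 bool, what is visible of it) and "bbox" ([centre column, centre row, width, height] in pixels, round what is visible of it).
- finder.mark_of(name, picture): "location" ([row, column] in pixels: a listed point, or the origin of a listed thing).
The state is a dict: "clock": time; "joint_positions": joint angles; "dq": joint speeds; "joint_efforts": joint torques, N m; "position": TCP position; "orientation": TCP orientation; "wrist_force": force on the tool from outside, world axes, zero at the start; "moment": the same for the moment, N m; "grip_width": opening from 0.0 (shut) to 1.0 (fully open).
Only numpy, scipy, OpenCV 4.12 (cv2) and the standard library are available. Lean on these libraries where they do the work, as an engineer would, in place of code of your own. Each camera call takes 0.05 s, during which the arm holds its last target.

## Working session

There is one attempt and no reset: what is moved stays moved. The work goes in short steps, Python scripts to look and compute and a shell command to move; the robot and the scene stay as the last step left them, time stands still between calls to the robot, and variables do not carry over. Pictures are saved under pics/ and viewed, and the job is handed in when it is done.

```bash
mkdir -p pics
cat > h.py <<'E'
import numpy as np,cv2
from workcell import readout,eyes,ctrl,finder
def shot(n,f=None):
    p=eyes.read_camera(n)
    if f: cv2.imwrite('pics/'+f,p['frame'])
    return p
def pts(p,mask=None):
    z=p['range_z']; m=z>0
    if mask is not None: m&=mask
    v,u=np.nonzero(m); d=z[v,u]
    c=np.stack([(u-p['cx'])*d/p['fx'],(v-p['cy'])*d/p['fy'],d,np.ones_like(d)])
    return (p['cam_to_world']@c)[:3].T,np.stack([v,u],1)
E
python3 - <<'E'
from h import *
for n in('top','side','wrist'):
    p=shot(n,n+'0.png'); print(n,p['cam_to_world'].round(3).tolist(),p['fx'],p['cx'],p['cy'])
    for k in('square','square_heel','square_grip','fixed_rail','loose_rail'):
        print(k,[(round(float(d['conf']),2),np.round(d['location']).tolist()) for d in finder.mark_of(k,p)][:3],[(round(float(d['conf']),2),np.round(d['bbox']).tolist()) for d in finder.regions_of(k,p)][:3] if 'sq' in k or 'rail' in k else'')
s=readout.sense();print(s)
E
```

```text
top [[-0.01, -0.989, 0.148, 192.731], [-1.0, 0.008, -0.017, 58.82], [0.015, -0.149, -0.989, 1680.748], [0.0, 0.0, 0.0, 1.0]] 497.62496578983064 321.9052187236274 201.62656852377052
square [(0.74, [195.0, 415.0]), (0.38, [198.0, 211.0])] [(0.9, [413.0, 191.0, 45.0, 25.0]), (0.5, [212.0, 178.0, 27.0, 22.0]), (0.34, [338.0, 218.0, 18.0, 20.0])]
square_heel [(0.93, [178.0, 412.0])] [(0.6, [415.0, 194.0, 47.0, 29.0])]
square_grip [(0.8, [196.0, 417.0])] [(0.71, [414.0, 193.0, 54.0, 23.0])]
fixed_rail [(0.93, [152.0, 275.0])] [(0.72, [338.0, 218.0, 16.0, 20.0]), (0.67, [277.0, 180.0, 28.0, 55.0])]
loose_rail [(0.63, [154.0, 272.0])] []
side [[-0.947, -0.182, 0.263, 127.113], [-0.32, 0.562, -0.763, 917.084], [-0.009, -0.807, -0.591, 750.216], [0.0, 0.0, 0.0, 1.0]] 439.89531760908005 317.2029170091262 195.9609994006739
square [(0.9, [152.0, 337.0]), (0.55, [169.0, 430.0])] [(0.7, [340.0, 150.0, 36.0, 37.0]), (0.51, [431.0, 171.0, 28.0, 18.0])]
square_heel [(0.9, [148.0, 321.0]), (0.71, [203.0, 342.0]), (0.53, [159.0, 415.0])] [(0.78, [341.0, 150.0, 32.0, 37.0]), (0.78, [430.0, 171.0, 23.0, 1
[... 830 characters left out ...]
positions': array([-1.23509917e+00,  2.20432604e-01,  1.52650867e+00, -1.88800386e-05,
        1.39471340e+00, -1.26139234e-01]), 'dq': array([ 1.06041654e-03, -1.59214343e-03,  1.29607013e-03,  2.48434714e-04,
       -5.53024004e-05,  8.91197256e-04]), 'joint_efforts': array([-5.83376095e-04, -4.94543660e+01, -3.87702119e+01,  7.00982055e-02,
        4.68979392e-02, -3.97544397e-06]), 'position': array([ 278.45779973, -559.51887285,  222.5128321 ]), 'orientation': array([-2.98654541e-05,  9.73456278e-01,  2.28873053e-01, -1.24860265e-05]), 'wrist_force': array([-0.52729763,  0.11296952, -0.30973917]), 'moment': array([ 0.01214205, -0.03696488, -0.07390217]), 'grip_width': 1.000388775310122}
```

View pics/top0.png

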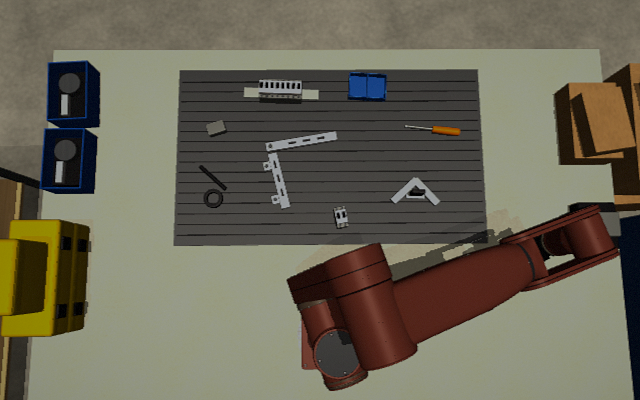

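View pics/side0.png

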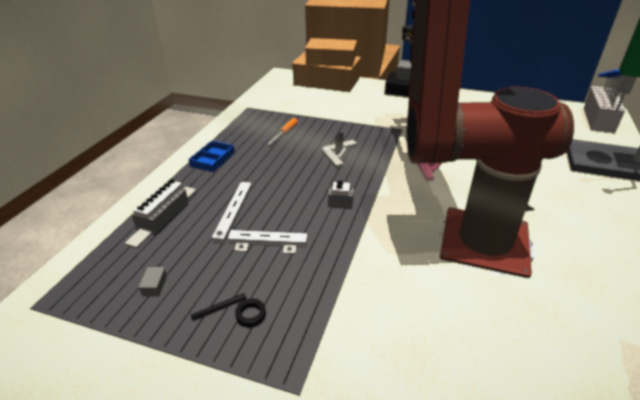

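View pics/wrist0.png

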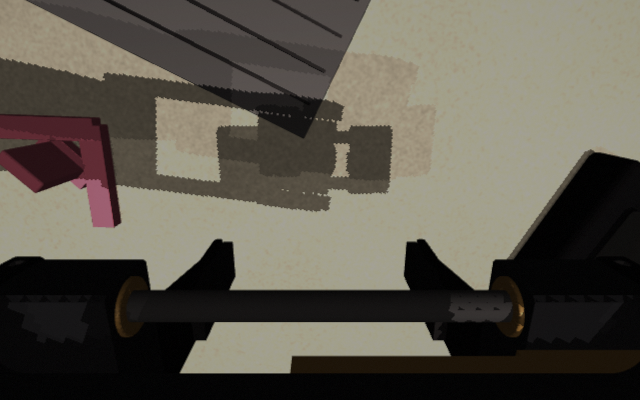

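The pink look-alike is at side (430,170) and wrist (60,170). The steel square is at top (414,193) and side (340,150). The steel one fits: it lies on the mat and isn't pink. Next I'll enlarge a crop to confirm and measure it.

Run:
```python
from h import *
p=shot('top'); f=p['frame']
c=np.hstack([cv2.resize(f[165:225,370:460],None,fx=4,fy=4,interpolation=cv2.INTER_CUBIC),cv2.resize(f[120:180,255:345],None,fx=4,fy=4,interpolation=cv2.INTER_CUBIC)])
cv2.imwrite('pics/crop1.png',c)
P,uv=pts(p)
def at(r,cc):
    i=np.argmin(((uv-[r,cc])**2).sum(1));return P[i].round(1)
for n,r in dict(heel=(178,412),grip=(190,417),a=(202,393),b=(203,437),corner=(152,272),fixend=(206,287),looseend=(135,337)).items(): print(n,at(*r))
print(cv2.Rodrigues(np.eye(3))[0].T)
from scipy.spatial.transform import Rotation as R
q=readout.sense()['orientation'];print(R.from_quat(q[[1,2,3,0]]).as_matrix().round(3))
```

```text
heel [ 521.4 -277.3   18.4]
grip [ 470.1 -281.    74.1]
a [ 438.7 -209.2   21.7]
b [ 435.5 -360.7   11.8]
corner [619.8 201.6   1.6]
fixend [427.2 148.3  26.8]
looseend [678.6 -24.2   3.7]
[[0. 0. 0.]]
[[ 0.895  0.446 -0.   ]
 [ 0.446 -0.895 -0.   ]
 [-0.    -0.    -1.   ]]
```

View pics/crop1.png

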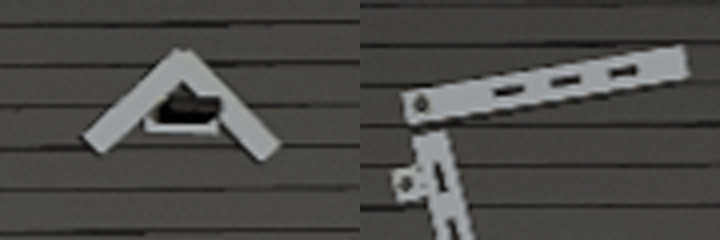

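The crop shows the grey steel square with a black handle at top (414,193), heel up at (412,178), and it isn't pink. Before grasping I'll look at the corner with the wrist camera.

```bash
python3 -m creep '[{"turn":[0,0,-124],"travel":[56.5,-50,-6],"hand":-1},{"turn":[0,0,-124],"travel":[56.5,-50,-6],"hand":-1},{"turn":[0,0,-124],"travel":[56.5,-50,-6],"hand":-1},{"turn":[0,0,-124],"travel":[56.5,-50,-6],"hand":-1},{"turn":[0,0,-124],"travel":[56.5,-50,-6],"hand":-1},{"turn":[0,0,-124],"travel":[56.5,-50,-6],"hand":-1},{"turn":[0,0,-124],"travel":[56.5,-50,-6],"hand":-1},{"turn":[0,0,-124],"travel":[56.5,-50,-6],"hand":-1},{"turn":[0,0,-124],"travel":[56.5,-50,-6],"hand":-1},{"turn":[0,0,-124],"travel":[56.5,-50,-6],"hand":-1},{"turn":[0,0,-124],"travel":[56.5,-50,-6],"hand":-1},{"turn":[0,0,-124],"travel":[56.5,-50,-6],"hand":-1},{"turn":[0,0,-124],"travel":[56.5,-50,-6],"hand":-1},{"turn":[0,0,-124],"travel":[56.5,-50,-6],"hand":-1},{"turn":[0,0,-124],"travel":[56.5,-50,-6],"hand":-1},{"turn":[0,0,-124],"travel":[56.5,-50,-6],"hand":-1},{"turn":[0,0,-124],"travel":[56.5,-50,-6],"hand":-1},{"turn":[0,0,-124],"travel":[56.5,-50,-6],"hand":-1}]'
python3 - <<'E'
from h import *
import pickle
p=shot('wrist','wc1.png');pickle.dump(p,open('wc1.pkl','wb'))
s=readout.sense();print(s['clock'],s['joint_positions'].round(2),s['position'].round(1),s['dq'].round(3))
for k in('fixed_rail','loose_rail'):
  print(k,[(round(float(d['conf']),2),np.round(d['location']).tolist()) for d in finder.mark_of(k,p)][:3])
E
```

```text
clock: 3.5
position: [561.2, 139.1, 282.2]
orientation: [-0.0, 0.255, 0.967, -0.0]
wrist_force: [0.7, -0.2, 0.4]
grip_width: 0.998
3.55 [ 0.11  0.08  1.58 -0.    1.49 -0.95] [561.1 138.6 282.3] [-0.013 -0.008  0.002  0.002  0.001  0.001]
fixed_rail [(0.71, [180.0, 377.0])]
loose_rail [(0.85, [179.0, 377.0])]
```

View pics/wc1.png

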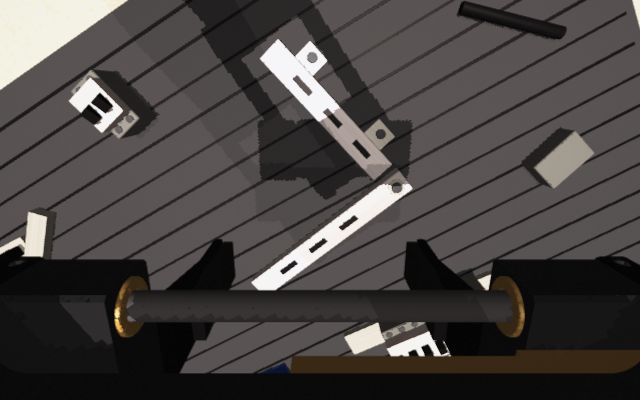

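The wrist view shows the corner screw at (397,187). The fixed rail, with lugs at (311,57) and (379,133), runs up-left. The loose rail runs down-left to (262,285). Next I'll fit the rails from depth.

Run:
```python
from h import *
import pickle
p=pickle.load(open('wc1.pkl','rb'))
P,uv=pts(p)
H=np.zeros((400,640));H[uv[:,0],uv[:,1]]=P[:,2]
X=np.zeros((400,640,3));X[uv[:,0],uv[:,1]]=P
print('mat z',np.median(H[150:250,100:200]), 'rail z',H[85:90,300:310].mean(),H[215,340:350].mean(), 'noise',H[200:230,150:200].std())
m=((H>12)&(H<30)).astype(np.uint8)
n,l,st,ce=cv2.connectedComponentsWithStats(m)
for i in range(1,n):
    if st[i,4]>800: print(i,st[i],ce[i].round())
vis=cv2.cvtColor(m*255,cv2.COLOR_GRAY2BGR);cv2.imwrite('pics/m1.png',vis)
```

```text
mat z 4.489929532034608 rail z 24.857173711178657 24.281738852838394 noise 0.8725649352217532
1 [ 460    1  107   38 1509] [513.  20.]
2 [ 260   39  132  141 4408] [325. 109.]
7 [ 252  169  161  121 4389] [333. 232.]
8 [   0  209   52   50 1362] [ 32. 236.]
```

View pics/m1.png

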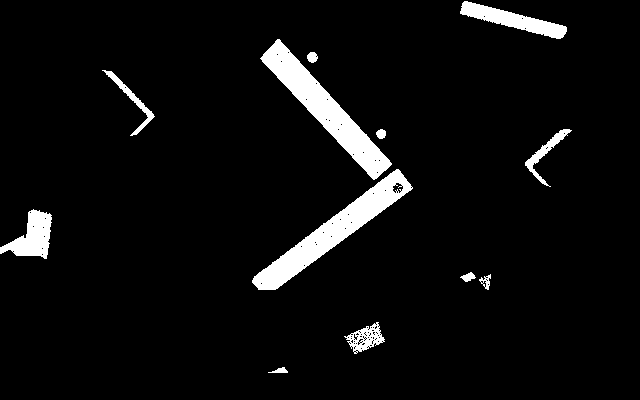

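```bash
cat >> h.py <<'E'
def railfit(p,l,idx,zmin,zt):
    # project pixels on the plane z=zt, sharper than raw depth
    v,u=np.nonzero(l==idx)
    M=p['cam_to_world'];d=np.stack([(u-p['cx'])/p['fx'],(v-p['cy'])/p['fy'],np.ones(len(u))])
    D=M[:3,:3]@d;o=M[:3,3];t=(zt-o[2])/D[2];Q=(o[:,None]+D*t)[:2].T
    return Q
def edges(Q):
    c=Q.mean(0);w,V=np.linalg.eigh(np.cov((Q-c).T));a=V[:,1];b=np.array([-a[1],a[0]])
    s=(Q-c)@a;t=(Q-c)@b;L=[]
    lo,hi=s.min()+12,s.max()-12
    bins=np.arange(lo,hi,5)
    S=[];A=[];B=[]
    for q in bins:
        k=(s>=q)&(s<q+5)
        if k.sum()>8:S.append(q+2.5);A.append(np.percentile(t[k],2));B.append(np.percentile(t[k],98))
    return c,a,b,s.min(),s.max(),np.polyfit(S,A,1),np.polyfit(S,B,1),np.std(A-np.polyval(np.polyfit(S,A,1),S))
E
python3 - <<'E'
from h import *
import pickle
p=pickle.load(open('wc1.pkl','rb'))
P,uv=pts(p)
H=np.zeros((400,640));H[uv[:,0],uv[:,1]]=P[:,2]
n,l=cv2.connectedComponents(((H>21)&(H<30)).astype(np.uint8))
for nm,(r,c) in dict(fix=(109,325),loose=(235,326)).items():
    k=l[r-3:r+4,c-12:c+13];i=np.bincount(k[k>0]).argmax()
    Q=railfit(p,l,i,21,24.3)
    c,a,b,s0,s1,fa,fb,sd=edges(Q)
    print(nm,len(Q),'c',c.round(1),'a',a.round(4),np.degrees(np.arctan2(a[1],a[0])).round(2),'len',s1-s0,'w',fb[1]-fa[1],'slopes',np.degrees(fa[0]).round(2),np.degrees(fb[0]).round(2),'sd',sd)
    for f in(fa,fb):
        e0=c+a*s0+b*np.polyval(f,s0);e1=c+a*s1+b*np.polyval(f,s1);print('  edge',e0.round(1),e1.round(1))
    print(cv2.minAreaRect(Q.astype(np.float32)))
E
```

```text
fix 4406 c [513.1 175.3] a [-0.9694 -0.2454] -165.8 len 193.3788581881248 w 28.583817312478608 slopes 0.05 0.0 sd 0.19225405092900377
  edge [608.1 214.1] [420.7 166.5]
  edge [615.1 186.3] [427.7 138.8]
((517.8798217773438, 176.4236602783203), (193.3797607421875, 29.867246627807617), 14.19633960723877)
loose 4016 c [652.  106.9] a [-0.1636  0.9865] 99.41 len 244.44438519245745 w 28.98378746486071 slopes 0.09 0.21 sd 0.2917163030085203
  edge [687.8 -17.7] [647.4 223.4]
  edge [659.5 -22.4] [618.6 218.6]
((653.169189453125, 100.42439270019531), (30.994043350219727, 244.42669677734375), 9.536187171936035)
```

Fixed rail: origin about (625.1, 188.1), x axis at -165.8°. The loose rail leans in by about 0.08 rad, and the mat is at z≈4. The square's target origin is about (592.5, 133.4). Now on to the square.

```bash
python3 -m creep '[{"turn":[0,0,60],"travel":[-12.6,-41.1,4],"hand":-1},{"turn":[0,0,60],"travel":[-12.6,-41.1,4],"hand":-1},{"turn":[0,0,60],"travel":[-12.6,-41.1,4],"hand":-1},{"turn":[0,0,60],"travel":[-12.6,-41.1,4],"hand":-1},{"turn":[0,0,60],"travel":[-12.6,-41.1,4],"hand":-1},{"turn":[0,0,60],"travel":[-12.6,-41.1,4],"hand":-1},{"turn":[0,0,60],"travel":[-12.6,-41.1,4],"hand":-1},{"turn":[0,0,60],"travel":[-12.6,-41.1,4],"hand":-1},{"turn":[0,0,60],"travel":[-12.6,-41.1,4],"hand":-1},{"turn":[0,0,60],"travel":[-12.6,-41.1,4],"hand":-1},{"turn":[0,0,60],"travel":[-12.6,-41.1,4],"hand":-1},{"turn":[0,0,60],"travel":[-12.6,-41.1,4],"hand":-1}]'
python3 - <<'E'
from h import *
import pickle
p=shot('wrist','ws1.png');pickle.dump(p,open('ws1.pkl','wb'))
P,uv=pts(p)
H=np.zeros((400,640));H[uv[:,0],uv[:,1]]=P[:,2]
H[(H>150)]=0
cv2.imwrite('pics/ws1z.png',np.clip(H*3,0,255).astype(np.uint8))
for k in('square_heel','square','square_grip'):
  print(k,[(round(float(d['conf']),2),np.round(d['location']).tolist()) for d in finder.mark_of(k,p)][:3])
s=readout.sense();print(s['position'].round(1),s['joint_positions'].round(2))
E
```

```text
clock: 4.85
position: [468.3, -279.3, 242.8]
orientation: [0.0, 0.704, 0.71, 0.0]
wrist_force: [0.2, 0.1, 0.1]
grip_width: 1.001
square_heel [(0.94, [172.0, 377.0]), (0.79, [200.0, 119.0]), (0.32, [226.0, 506.0])]
square [(0.94, [189.0, 64.0]), (0.83, [174.0, 319.0])]
square_grip [(0.94, [180.0, 321.0]), (0.8, [198.0, 35.0])]
[ 468.9 -278.8  242.8] [-0.68  0.02  1.71  0.    1.41 -0.69]
```

View pics/ws1.png

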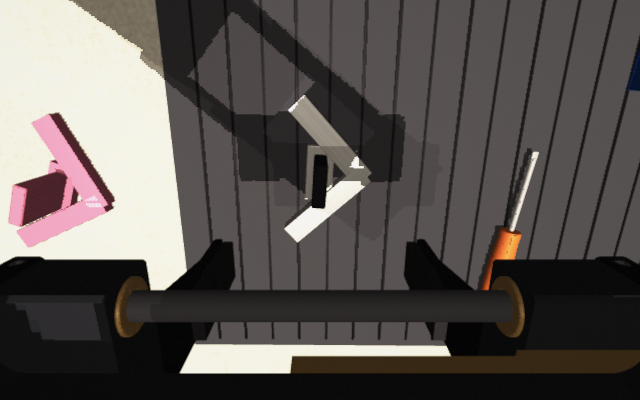

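View pics/ws1z.png

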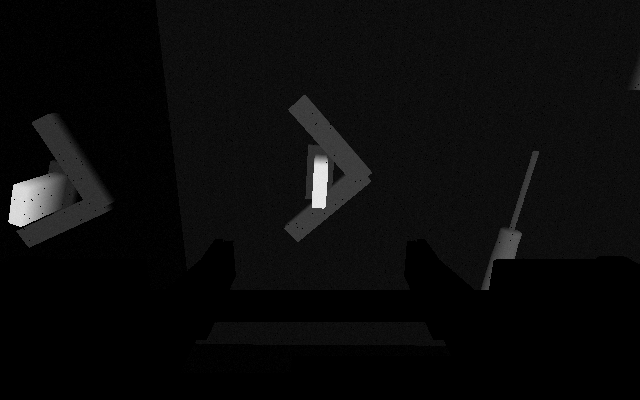

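The wrist view shows the steel square with heel at (375,175) and black handle at (320,180). The pink copy is at the left (70,190). Next I'll fit its pose.

```bash
cat > sqfit.py <<'E'
from h import *
from scipy.optimize import minimize
def proj(p,m,zt):
    l=m.astype(int);return railfit(p,l,1,0,zt)
def sq(p,c0,th0,zm=4.3):
    P,uv=pts(p)
    k=(np.hypot(*(P[:,:2]-c0).T)<115)
    m=np.zeros((400,640),bool);kk=k&(P[:,2]>zm+13)&(P[:,2]<zm+20);m[uv[kk,0],uv[kk,1]]=1
    Q=proj(p,m,zm+16)
    m2=np.zeros((400,640),bool);kk=k&(P[:,2]>zm+66)&(P[:,2]<zm+78);m2[uv[kk,0],uv[kk,1]]=1
    Hn=proj(p,m2,zm+72)
    # signed-distance template fit of legs, handle shadow ignored
    def sdbox(q,x0,x1,y0,y1):
        cx,cy=(x0+x1)/2,(y0+y1)/2
        d=np.abs(q-[cx,cy])-[(x1-x0)/2,(y1-y0)/2]
        return np.hypot(*np.maximum(d,0).T)+np.minimum(d.max(1),0)
    # grid of observed occupancy (image-independent): count points outside template; and template cells empty
    from scipy.spatial import cKDTree
    T=cKDTree(Q)
    g=np.arange(-45,76,2.)+1
    G=np.array([(x,y) for x in g for y in g if (x<-21 or y<-21) and x<75 and y<75 and not(x<-38 and y<-38)])
    def cost(v):
        c,s=np.cos(v[2]),np.sin(v[2]);R=np.array([[c,-s],[s,c]])
        q=(Q-v[:2])@R
        d=np.minimum(sdbox(q,-45,75,-45,-21),sdbox(q,-45,-21,-45,75))
        a=np.minimum(np.maximum(d,0),6)**2
        dd,_=T.query(G@R.T+v[:2]);b=np.minimum(np.maximum(dd-.8,0),6)**2
        return a.mean()+b.mean()
    best=min((minimize(cost,[c0[0]+i,c0[1]+j,th0],method='Nelder-Mead',options=dict(initial_simplex=np.array([[c0[0]+i,c0[1]+j,th0],[c0[0]+i+8,c0[1]+j,th0],[c0[0]+i,c0[1]+j+8,th0],[c0[0]+i,c0[1]+j,th0+.1]]),maxiter=250)) for i in(0,8) for j in(0,8)),key=lambda r:r.fun)
    return best.x,best.fun,Q,Hn
E
python3 - <<'E'
from sqfit import *
import pickle
p=pickle.load(open('ws1.pkl','rb'))
v,f,Q,Hn=sq(p,np.array([468,-280.]),np.radians(135))
print('square',v[:2].round(1),np.degrees(v[2]).round(2),'cost',f,len(Q))
print('heeldir',np.degrees(v[2])+225-360)
print('handle',cv2.minAreaRect(Hn.astype(np.float32)),len(Hn))
P,uv=pts(p);k=np.hypot(*(P[:,:2]-v[:2]).T)<6;print('handle z',np.percentile(P[k,2],90))
k=(np.hypot(*(P[:,:2]-v[:2]).T)>80)&(np.hypot(*(P[:,:2]-v[:2]).T)<110)&(P[:,2]<12);print('mat z',np.median(P[k,2]))
E
```

```text
square [ 469.5 -288.2] 132.04 cost 1.1351965480857584 3999
heeldir -2.9615492304379814
handle ((469.5229187011719, -285.71490478515625), (44.70936965942383, 13.889928817749023), 87.07058715820312) 633
handle z 77.45784478168466
mat z 4.522260054261466
```

Square origin about (469.5, -286.5), heel direction -2.95°. Descending to grasp.

```bash
python3 -m creep '[{"turn":[0,0,3.4],"travel":[-0.8,0.05,5],"hand":-1},{"turn":[0,0,3.4],"travel":[-0.8,0.05,9],"hand":-0.5},{"turn":[0,0,3.4],"travel":[-0.8,0.05,13],"hand":-0.3},{"turn":[0,0,3.4],"travel":[-0.8,0.05,16.5],"hand":-0.3},{"turn":[0,0,3.4],"travel":[-0.8,0.05,19],"hand":-0.3},{"turn":[0,0,3.4],"travel":[-0.8,0.05,20.7],"hand":-0.3},{"turn":[0,0,3.4],"travel":[-0.8,0.05,20.7],"hand":-0.3},{"turn":[0,0,3.4],"travel":[-0.8,0.05,20.7],"hand":-0.3}]' 30
python3 - <<'E'
from h import *
p=shot('wrist','g1.png');s=readout.sense();print(s['clock'],s['position'].round(1),s['wrist_force'].round(1))
E
```

```text
clock: 5.85
position: [469.5, -287.4, 35.9]
orientation: [-0.0, 0.725, 0.689, 0.0]
wrist_force: [1.5, 0.0, 0.1]
grip_width: 0.655
5.9 [ 470.  -288.    36.8] [0.6 0.5 0.3]
```

View pics/g1.png

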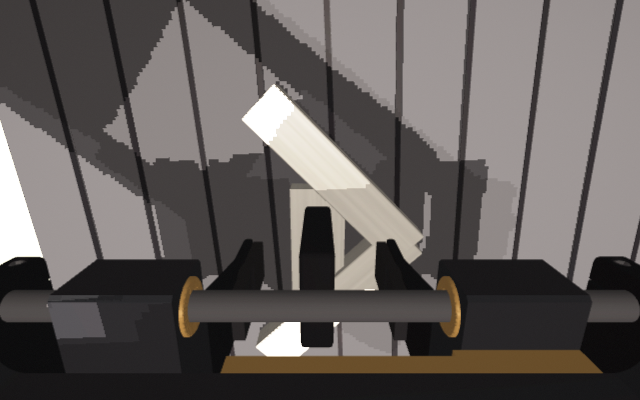

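The handle (316,275) stands between the fingers (250 and 390). Closing on it.

```bash
python3 -m creep '[{"turn":[0,0,0],"travel":[0,0,0],"hand":1},{"turn":[0,0,0],"travel":[0,0,0],"hand":1},{"turn":[0,0,0],"travel":[0,0,0],"hand":1},{"turn":[0,0,0],"travel":[0,0,0],"hand":1},{"turn":[0,0,0],"travel":[0,0,0],"hand":1},{"turn":[0,0,0],"travel":[0,0,0],"hand":1},{"turn":[0,0,0],"travel":[0,0,0],"hand":1},{"turn":[0,0,0],"travel":[0,0,0],"hand":1}]' 40
python3 -m creep '[{"turn":[0,0,0],"travel":[0,0,-3],"hand":1},{"turn":[0,0,0],"travel":[0,0,-6],"hand":1},{"turn":[0,0,0],"travel":[0,0,-6],"hand":1},{"turn":[0,0,0],"travel":[0,0,-6],"hand":1}]' 40
python3 - <<'E'
from sqfit import *
p=shot('wrist','g2.png');s=readout.sense();print(s['clock'],s['position'].round(2),s['orientation'].round(4),s['wrist_force'].round(1),s['grip_width'])
P,uv=pts(p)
k=np.hypot(*(P[:,:2]-s['position'][:2]).T)<110
hh=np.histogram(P[k,2],bins=np.arange(-5,120,5));print(hh[0])
import pickle;pickle.dump(p,open('g2.pkl','wb'))
E
```

```text
clock: 6.7
position: [469.0, -287.9, 35.5]
orientation: [-0.0, 0.725, 0.689, -0.0]
wrist_force: [0.4, 0.5, 0.6]
grip_width: 0.16
clock: 7.1
position: [469.1, -287.9, 95.3]
orientation: [0.0, 0.725, 0.689, 0.0]
wrist_force: [0.1, -1.2, -3.5]
grip_width: 0.157
7.15 [ 468.29 -287.23   94.16] [-9.000e-04  7.250e-01  6.887e-01 -1.000e-04] [-0.3  0.7 -3.6] 0.16159488308857656
[    0 28269  9864     0     0     0     0     0     0     0     0     0
     0     3   208   265  4759  7339    87    92   210   241   272   302]
```

View pics/g2.png

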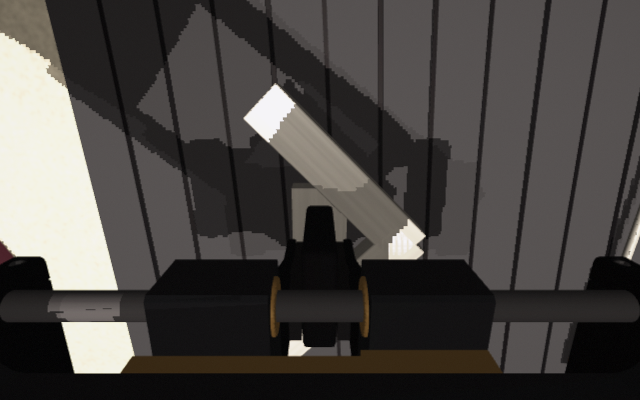

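```bash
cat > inhand.py <<'E'
from h import *
from scipy.spatial.transform import Rotation as R
def inhand(p,s,ztop):
    P,uv=pts(p);m=np.zeros((400,640),np.uint8)
    k=(np.hypot(*(P[:,:2]-s['position'][:2]).T)<125)&(abs(P[:,2]-ztop)<7);m[uv[k,0],uv[k,1]]=1
    m[262:]=0; m=cv2.morphologyEx(m,cv2.MORPH_OPEN,np.ones((9,9)))
    n,l,st,ce=cv2.connectedComponentsWithStats(m);i=1+st[1:,4].argmax()
    z=P[k,2]; zt=np.median(z)
    Q=railfit(p,l,i,0,ztop)
    T=R.from_quat(s['orientation'][[1,2,3,0]]).as_matrix()
    q=(np.c_[Q,np.full(len(Q),s['position'][2])]-s['position'])@T
    c,a,b,s0,s1,fa,fb,sd=edges(q[:,:2])
    print('zmed',zt,'n',len(Q),'leg angle in tool',np.degrees(np.arctan2(a[1],a[0])).round(2),'slopes',np.degrees([fa[0],fb[0]]).round(2),'w',fb[1]-fa[1],'len',s1-s0)
    for f in(fa,fb):print('edge',(c+a*s0+b*np.polyval(f,s0)).round(1),(c+a*s1+b*np.polyval(f,s1)).round(1), 'dist from tool origin',((c+b*f[1])@b).round(2))
    return m
E
python3 - <<'E'
from inhand import *
import pickle
p=pickle.load(open('g2.pkl','rb'));s=readout.sense()
m=inhand(p,s,s['position'][2]-31+16+.3)
cv2.imwrite('pics/m2.png',m*255)
E
```

```text
zmed 80.18289208639587 n 11472 leg angle in tool 136.87 slopes [-1.8  1.5] w 30.205499781977608 len 120.02654064723795
edge [ 84.9 -19.6] [-0.1 65.3] dist from tool origin -45.54
edge [ 66.5 -39.3] [-23.3  40.5] dist from tool origin -15.33
```

View pics/m2.png

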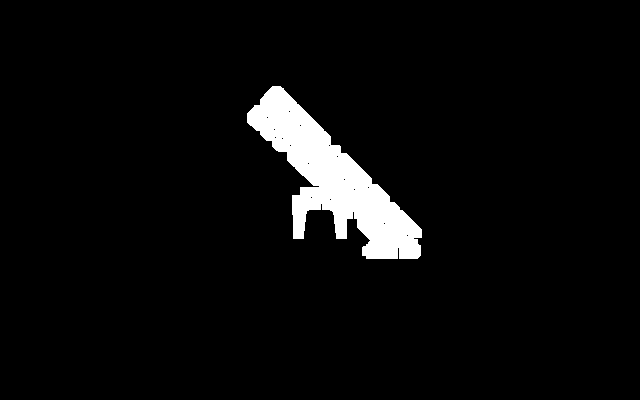

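The square is in hand: weight about 3.5 N, yaw aligned with the tool, centred within about 1 mm. I'll carry it above the pre-place position.

```bash
python3 -m creep '[{"turn":[0,0,0],"travel":[0,0,-4],"hand":1},{"turn":[0,0,-6],"travel":[4,0.8,-6],"hand":1},{"turn":[0,0,-13],"travel":[8,1.7,-6],"hand":1},{"turn":[0,0,-20],"travel":[12,2.5,-6],"hand":1},{"turn":[0,0,-27],"travel":[16,3.4,-6],"hand":1},{"turn":[0,0,-34],"travel":[20,4.2,-6],"hand":1},{"turn":[0,0,-41],"travel":[24,5,-6],"hand":1},{"turn":[0,0,-48],"travel":[28,5.9,-6],"hand":1},{"turn":[0,0,-55],"travel":[32,6.7,-6],"hand":1},{"turn":[0,0,-59],"travel":[36,7.5,-6],"hand":1},{"turn":[0,0,-62.1],"travel":[38.5,8.1,-6],"hand":1},{"turn":[0,0,-62.1],"travel":[40.1,8.4,-6],"hand":1},{"turn":[0,0,-62.1],"travel":[40.1,8.4,-6],"hand":1},{"turn":[0,0,-62.1],"travel":[40.1,8.4,-6],"hand":1},{"turn":[0,0,-62.1],"travel":[40.1,8.4,-6],"hand":1}]'
python3 - <<'E'
from inhand import *
import pickle
p=shot('wrist','c2.png');s=readout.sense();pickle.dump((p,s),open('c2.pkl','wb'))
print(s['clock'],s['position'].round(2),s['orientation'].round(4),s['wrist_force'].round(1))
inhand(p,s,s['position'][2]-31+16+.3)
O=np.array([625.1,188.1]);a=np.radians(-165.8);x=np.array([np.cos(a),np.sin(a)]);y=np.array([-x[1],x[0]])
d=s['position'][:2]-O;print('TCP in fixed frame',d@x,d@y)
E
```

```text
clock: 8.65
position: [573.0, 107.0, 154.8]
orientation: [-0.001, 0.267, 0.964, -0.0]
wrist_force: [-0.0, 0.1, -2.6]
grip_width: 0.153
8.7 [573.21 106.98 155.15] [-3.000e-04  2.669e-01  9.637e-01 -3.000e-04] [ 0.   1.3 -2.9]
zmed 139.74479511183927 n 11404 leg angle in tool 136.5 slopes [-2.03  2.52] w 29.990028619996966 len 118.9905254208359
edge [ 84.5 -21.4] [ 1.1 63.6] dist from tool origin -44.67
edge [ 66.9 -39.9] [-23.   38.2] dist from tool origin -14.68
TCP in fixed frame 70.20217433645627 65.91147994644844
```

View pics/c2.png

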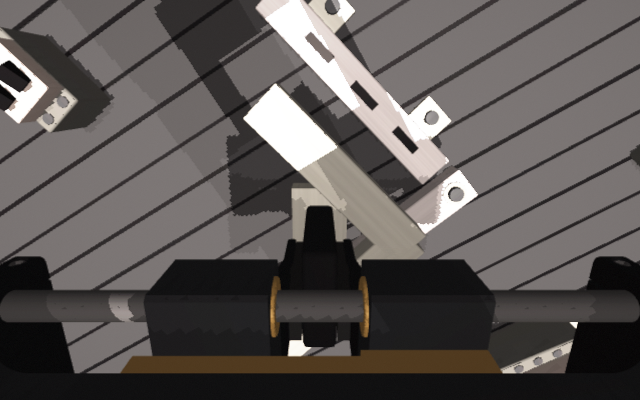

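Square pre-placed at (70, 66) in the fixed rail's frame, parallel to the rail (its leg at (330,165), the rail at (360,95)). Lowering it onto the mat.

```bash
python3 -m creep '[{"turn":[0,0,-0.2],"travel":[0,0,4],"hand":1},{"turn":[0,0,-0.2],"travel":[0,0,8],"hand":1},{"turn":[0,0,-0.2],"travel":[0,0,10],"hand":1},{"turn":[0,0,-0.2],"travel":[0,0,11],"hand":1},{"turn":[0,0,-0.2],"travel":[0,0,11.6],"hand":1},{"turn":[0,0,-0.2],"travel":[0,0,11.9],"hand":1},{"turn":[0,0,-0.2],"travel":[0,0,11.95],"hand":1},{"turn":[0,0,-0.2],"travel":[0,0,11.95],"hand":1},{"turn":[0,0,-0.2],"travel":[0,0,11.95],"hand":1}]'
cat > st.py <<'E'
from h import *
O=np.array([625.1,188.1]);a=np.radians(-165.8);x=np.array([np.cos(a),np.sin(a)]);y=np.array([-x[1],x[0]])
def st():
    s=readout.sense();d=s['position'][:2]-O;q=s['orientation'];f=s['wrist_force']
    th=np.degrees(np.arctan2(q[2]**2-q[1]**2,2*q[1]*q[2]))
    print('t',round(s['clock'],2),'pos_fix',(d@x).round(2),(d@y).round(2),'z',s['position'][2].round(2),'th',th.round(2),'F_fix',(f[:2]@x).round(2),(f[:2]@y).round(2),'Fz',f[2].round(2),'Mz',s['moment'].round(2))
if __name__=='__main__': st()
E
python3 st.py
python3 - <<'E'
from h import *
p=shot('wrist','c3.png')
import pickle;pickle.dump(p,open('c3.pkl','wb'))
E
```

```text
clock: 9.6
position: [574.4, 108.4, 37.2]
orientation: [0.001, 0.264, 0.964, 0.0]
wrist_force: [-0.2, -0.7, -3.4]
grip_width: 0.156
t 9.6 pos_fix 68.71 64.81 z 37.18 th 59.37 F_fix 0.4 0.62 Fz -3.36 Mz [ 0.03 -0.14 -0.07]
```

View pics/c3.png

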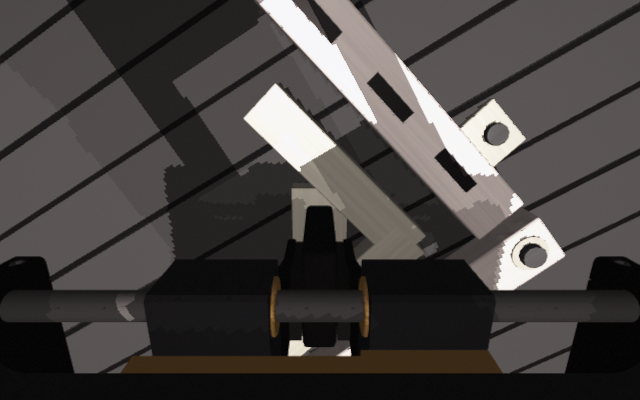

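```bash
python3 -m creep '[{"turn":[0,0,0],"travel":[0,0,0.08],"hand":1},{"turn":[0,0,0],"travel":[0,0,0.08],"hand":1},{"turn":[0,0,0],"travel":[0,0,0.08],"hand":1}]'; python3 st.py; python3 -m creep '[{"turn":[0,0,0],"travel":[0,0,0.05],"hand":1},{"turn":[0,0,0],"travel":[0,0,0.05],"hand":1},{"turn":[0,0,0],"travel":[0,0,0.05],"hand":1}]'; python3 st.py
```

```text
clock: 9.95
position: [573.8, 108.4, 35.6]
orientation: [0.0, 0.264, 0.964, 0.0]
wrist_force: [0.3, 0.3, -1.3]
grip_width: 0.159
t 9.95 pos_fix 69.32 64.68 z 35.56 th 59.36 F_fix -0.34 -0.18 Fz -1.26 Mz [ 0.03 -0.05 -0.04]
clock: 10.25
position: [573.9, 108.4, 35.5]
orientation: [0.0, 0.264, 0.964, 0.0]
wrist_force: [-2.3, 0.1, 5.4]
grip_width: 0.156
t 10.25 pos_fix 69.17 64.72 z 35.55 th 59.36 F_fix 2.17 -0.66 Fz 5.41 Mz [ 0.1   0.39 -0.02]
```

It's on the mat. Sliding toward the fixed rail (−y), easing the down force.

```bash
python3 -m creep '[{"turn":[0,0,0],"travel":[0,0,-0.03],"hand":1},{"turn":[0,0,0],"travel":[0.3,0.3,-0.03],"hand":1},{"turn":[0,0,0],"travel":[0.6,0.6,-0.03],"hand":1},{"turn":[0,0,0],"travel":[0.9,0.9,-0.03],"hand":1},{"turn":[0,0,0],"travel":[1.1,1.1,-0.03],"hand":1},{"turn":[0,0,0],"travel":[1.13,1.13,-0.03],"hand":1},{"turn":[0,0,0],"travel":[1.13,1.13,-0.03],"hand":1},{"turn":[0,0,0],"travel":[1.13,1.13,-0.03],"hand":1}]'; python3 st.py; python3 -m creep '[{"turn":[0,0,0],"travel":[0.07,0.07,0],"hand":1},{"turn":[0,0,0],"travel":[0.07,0.07,0],"hand":1},{"turn":[0,0,0],"travel":[0.07,0.07,0],"hand":1}]'; python3 st.py
```

```text
clock: 11.05
position: [570.0, 124.3, 35.5]
orientation: [0.0, 0.264, 0.965, 0.0]
wrist_force: [-0.1, -1.3, 5.6]
grip_width: 0.159
t 11.05 pos_fix 69.1 48.32 z 35.51 th 59.38 F_fix 0.44 1.28 Fz 5.58 Mz [-0.06 -0.04  0.04]
clock: 11.35
position: [569.8, 125.1, 35.5]
orientation: [0.001, 0.264, 0.965, 0.0]
wrist_force: [0.6, -1.7, 4.1]
grip_width: 0.159
t 11.35 pos_fix 69.07 47.54 z 35.53 th 59.38 F_fix -0.18 1.84 Fz 4.1 Mz [-0.18 -0.09  0.04]
```

Friction is about 1.5 N so far and there's no contact yet. I'll continue in 1 mm steps and check each one.

```bash
python3 -m creep '[{"turn":[0,0,0],"travel":[0.07,0.07,-0.02],"hand":1},{"turn":[0,0,0],"travel":[0.07,0.07,-0.02],"hand":1},{"turn":[0,0,0],"travel":[0.07,0.07,-0.02],"hand":1}]'>/dev/null; python3 st.py; python3 -m creep '[{"turn":[0,0,0],"travel":[0.07,0.07,0],"hand":1},{"turn":[0,0,0],"travel":[0.07,0.07,0],"hand":1},{"turn":[0,0,0],"travel":[0.07,0.07,0],"hand":1}]'>/dev/null; python3 st.py
```

```text
t 11.65 pos_fix 69.25 46.49 z 35.55 th 59.37 F_fix -0.05 1.36 Fz 4.52 Mz [-0.07 -0.13 -0.04]
t 11.95 pos_fix 69.36 46.08 z 35.51 th 59.35 F_fix 0.4 2.96 Fz 5.78 Mz [-0.29 -0.13 -0.04]
```

```bash
python3 -m creep '[{"turn":[0,0,0],"travel":[0.05,0.05,-0.02],"hand":1},{"turn":[0,0,0],"travel":[0.05,0.05,-0.02],"hand":1},{"turn":[0,0,0],"travel":[0.05,0.05,-0.02],"hand":1}]'>/dev/null; python3 st.py; python3 -m creep '[{"turn":[0,0,0],"travel":[0.05,0.05,0],"hand":1},{"turn":[0,0,0],"travel":[0.05,0.05,0],"hand":1},{"turn":[0,0,0],"travel":[0.05,0.05,0],"hand":1}]'>/dev/null; python3 st.py;python3 - <<'E'
from h import *
p=shot('wrist','c4.png')
E
```

```text
t 12.25 pos_fix 69.44 45.98 z 35.55 th 59.35 F_fix 0.05 5.86 Fz 3.86 Mz [-0.78 -0.26 -0.16]
t 12.55 pos_fix 69.4 45.92 z 35.63 th 59.35 F_fix -0.2 7.93 Fz 4.5 Mz [-1.2  -0.32 -0.17]
```

View pics/c4.png

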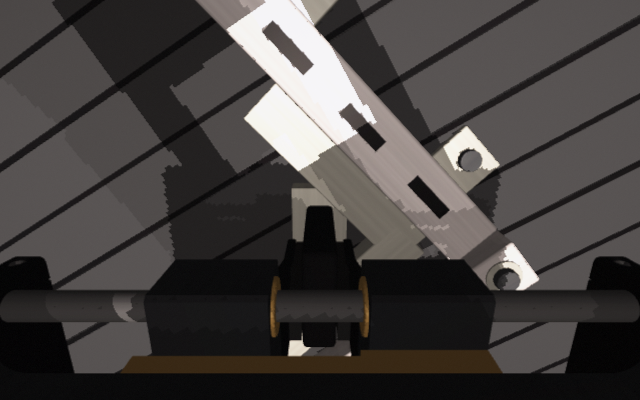

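Contact with the fixed rail at y≈45.9, 8 N, moment within the leg span. Now a slight yaw trim, then sliding along the rail toward the loose rail (−x).

```bash
python3 -m creep '[{"turn":[0,0,0.2],"travel":[0,0,-0.02],"hand":1},{"turn":[0,0,0.2],"travel":[0,0,-0.02],"hand":1},{"turn":[0,0,0.2],"travel":[0,0,-0.02],"hand":1}]'>/dev/null; python3 st.py; python3 -m creep '[{"turn":[0,0,0],"travel":[-0.2,0.2,0],"hand":1},{"turn":[0,0,0],"travel":[-0.4,0.4,0],"hand":1},{"turn":[0,0,0],"travel":[-0.6,0.6,0],"hand":1},{"turn":[0,0,0],"travel":[-0.7,0.7,0],"hand":1},{"turn":[0,0,0],"travel":[-0.7,0.7,0],"hand":1},{"turn":[0,0,0],"travel":[-0.7,0.7,0],"hand":1}]'>/dev/null; python3 st.py
```

```text
t 12.9 pos_fix 69.43 45.89 z 35.65 th 59.16 F_fix -0.37 8.45 Fz 2.91 Mz [-1.24 -0.47  0.03]
t 13.5 pos_fix 60.52 45.92 z 35.64 th 59.17 F_fix 3.28 8.36 Fz 7.34 Mz [-1.3   0.08 -0.  ]
```

```bash
for i in 1; do python3 -m creep '[{"turn":[0,0,0.1],"travel":[-0.1,0.1,-0.03],"hand":1},{"turn":[0,0,0.1],"travel":[-0.2,0.2,-0.03],"hand":1},{"turn":[0,0,0.1],"travel":[-0.2,0.2,-0.03],"hand":1},{"turn":[0,0,0.1],"travel":[-0.2,0.2,-0.03],"hand":1}]'>/dev/null; python3 st.py; python3 -m creep '[{"turn":[0,0,0],"travel":[-0.1,0.1,0],"hand":1},{"turn":[0,0,0],"travel":[-0.2,0.2,0],"hand":1},{"turn":[0,0,0],"travel":[-0.2,0.2,0],"hand":1},{"turn":[0,0,0],"travel":[-0.2,0.2,0],"hand":1}]'>/dev/null; python3 st.py;python3 -m creep '[{"turn":[0,0,0],"travel":[-0.1,0.1,0],"hand":1},{"turn":[0,0,0],"travel":[-0.2,0.2,0],"hand":1},{"turn":[0,0,0],"travel":[-0.2,0.2,0],"hand":1},{"turn":[0,0,0],"travel":[-0.2,0.2,0],"hand":1}]'>/dev/null; python3 st.py; done
```

```text
t 13.9 pos_fix 57.94 45.94 z 35.66 th 59.08 F_fix 3.12 8.14 Fz 5.07 Mz [-1.36  0.12  0.08]
t 14.3 pos_fix 55.43 45.93 z 35.66 th 59.07 F_fix 5.82 8.76 Fz 7.48 Mz [-1.3   0.34  0.05]
t 14.7 pos_fix 52.92 45.94 z 35.68 th 59.08 F_fix 6.51 7.54 Fz 7.47 Mz [-1.36  0.47  0.08]
```

```bash
python3 -m creep '[{"turn":[0,0,0],"travel":[-0.1,0.1,-0.04],"hand":1},{"turn":[0,0,0],"travel":[-0.2,0.2,-0.04],"hand":1},{"turn":[0,0,0],"travel":[-0.2,0.2,-0.04],"hand":1},{"turn":[0,0,0],"travel":[-0.2,0.2,-0.04],"hand":1}]'>/dev/null; python3 st.py; python3 -m creep '[{"turn":[0,0,0],"travel":[-0.1,0.1,0],"hand":1},{"turn":[0,0,0],"travel":[-0.14,0.14,0],"hand":1},{"turn":[0,0,0],"travel":[-0.14,0.14,0],"hand":1},{"turn":[0,0,0],"travel":[-0.14,0.14,0],"hand":1}]'>/dev/null; python3 st.py
python3 - <<'E'
from h import *
for n in('top','side'): shot(n,n+'5.png')
import cv2
a=cv2.imread('pics/top5.png')[110:230,240:360];b=cv2.imread('pics/side5.png')[150:290,180:340]
cv2.imwrite('pics/c5.png',np.hstack([cv2.resize(a,(400,400),interpolation=2),cv2.resize(b,(400,350),interpolation=2)[:400] if 0 else cv2.resize(b,(400,400),interpolation=2)]))
E
```

```text
t 15.1 pos_fix 50.35 45.91 z 35.72 th 59.08 F_fix 6.21 7.57 Fz 6.67 Mz [-1.41  0.47  0.11]
t 15.5 pos_fix 48.44 45.95 z 35.73 th 59.08 F_fix 7.23 8.26 Fz 7.71 Mz [-1.43  0.5   0.07]
```

View pics/c5.png

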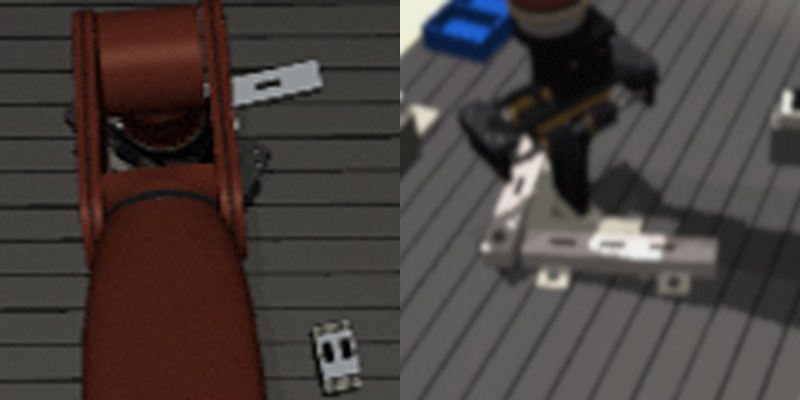

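```bash
python3 -m creep '[{"turn":[0,0,0],"travel":[-0.07,0.07,-0.03],"hand":1},{"turn":[0,0,0],"travel":[-0.07,0.07,-0.03],"hand":1},{"turn":[0,0,0],"travel":[-0.07,0.07,-0.03],"hand":1}]'>/dev/null; python3 st.py; python3 -m creep '[{"turn":[0,0,0],"travel":[-0.04,0.04,0],"hand":1},{"turn":[0,0,0],"travel":[-0.04,0.04,0],"hand":1},{"turn":[0,0,0],"travel":[-0.04,0.04,0],"hand":1}]'>/dev/null; python3 st.py; python3 -m creep '[{"turn":[0,0,0],"travel":[-0.04,0.04,0],"hand":1},{"turn":[0,0,0],"travel":[-0.04,0.04,0],"hand":1},{"turn":[0,0,0],"travel":[-0.04,0.04,0],"hand":1}]'>/dev/null; python3 st.py
```

```text
t 15.9 pos_fix 47.63 45.92 z 35.79 th 59.08 F_fix 6.85 8.22 Fz 5.51 Mz [-1.46  0.49  0.1 ]
t 16.2 pos_fix 47.11 45.91 z 35.78 th 59.08 F_fix 5.99 7.72 Fz 5.98 Mz [-1.5   0.5   0.04]
t 16.5 pos_fix 46.54 45.9 z 35.78 th 59.08 F_fix 6.7 7.9 Fz 6.37 Mz [-1.5   0.54  0.09]
```

```bash
for k in 1; do python3 -m creep '[{"turn":[0,0,0],"travel":[-0.04,0.04,0],"hand":1},{"turn":[0,0,0],"travel":[-0.04,0.04,0],"hand":1},{"turn":[0,0,0],"travel":[-0.04,0.04,0],"hand":1}]'>/dev/null; python3 st.py; python3 -m creep '[{"turn":[0,0,0],"travel":[-0.04,0.04,-0.02],"hand":1},{"turn":[0,0,0],"travel":[-0.04,0.04,-0.02],"hand":1},{"turn":[0,0,0],"travel":[-0.04,0.04,-0.02],"hand":1}]'>/dev/null; python3 st.py;  python3 -m creep '[{"turn":[0,0,0],"travel":[-0.04,0.04,0],"hand":1},{"turn":[0,0,0],"travel":[-0.04,0.04,0],"hand":1},{"turn":[0,0,0],"travel":[-0.04,0.04,0],"hand":1}]'>/dev/null; python3 st.py; done
python3 - <<'E'
from h import *
import pickle
p=shot('wrist','w6.png');t=shot('top','top6.png');pickle.dump((p,t),open('w6.pkl','wb'))
E
```

```text
t 16.8 pos_fix 46.01 45.94 z 35.78 th 59.08 F_fix 6.29 8.42 Fz 4.34 Mz [-1.45  0.54  0.06]
t 17.1 pos_fix 45.54 45.92 z 35.8 th 59.08 F_fix 7.44 7.76 Fz 4.81 Mz [-1.52  0.54  0.1 ]
t 17.4 pos_fix 44.99 45.94 z 35.79 th 59.08 F_fix 6.76 7.13 Fz 4.56 Mz [-1.54  0.48  0.09]
```

View pics/w6.png

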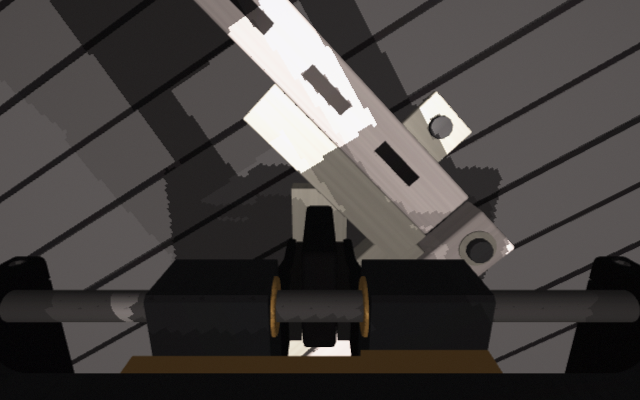

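```bash
cat > ang.py <<'E'
from h import *
import pickle,sys
from scipy.optimize import minimize
def w2i(p,W):
    C=np.linalg.inv(p['cam_to_world'])@np.r_[W.T,np.ones((1,len(W)))]
    return C[0]/C[2]*p['fx']+p['cx'],C[1]/C[2]*p['fy']+p['cy']
O=np.array([625.1,188.1]);a=np.radians(-165.78);x=np.array([np.cos(a),np.sin(a)]);y=np.array([-x[1],x[0]])
def run(t,y0=95,y1=235):
    # render: rail rect model (in rail frame) rotated by hinge angle, compare to brightness
    Y,X=np.meshgrid(np.arange(y0,y1,1.),np.arange(-75,45,1.))
    def sample(ang,img,ox,oy):
        # rail frame pt -> fixed frame: rotate about (-15,-15) by -ang (inward lean moves +x at +y)
        c,s=np.cos(-ang),np.sin(-ang);u=X+15;v=Y+15
        fx=c*u-s*v-15+ox;fy=s*u+c*v-15+oy
        W=np.c_[(O+fx.reshape(-1,1)*x+fy.reshape(-1,1)*y),np.full(fx.size,24.3)]
        cu,cv=w2i(t,W)
        return cv2.remap(img,cu.reshape(X.shape).astype(np.float32),cv.reshape(X.shape).astype(np.float32),cv2.INTER_CUBIC)
    M=((X>-30)&(X<0)&(Y<215)).astype(float)
    img=cv2.cvtColor(t['frame'],cv2.COLOR_BGR2GRAY).astype(np.float32)
    Mb=cv2.GaussianBlur(M,(0,0),1.8)
    def f(v):
        S=np.minimum(sample(v[0],img,*off(v)),170);return -np.corrcoef(S.ravel(),Mb.ravel())[0,1]
    return sample,f
E
python3 - <<'E'
import ang
from ang import *
p6,t6=pickle.load(open('w6.pkl','rb'))
t0=shot('top')
f0=cv2.imread('pics/top0.png');t0=dict(t6);t0['frame']=f0
# calibrate offset of the top camera with initial picture at lean 0.081 (unoccluded), then fit angle only with the offset fixed
ang.off=lambda v:(v[1],v[2])
s,f=run(t0);r=None
for g in(.06,.08,.1):
    q=minimize(f,[g,0,0],method='Nelder-Mead',options=dict(initial_simplex=[[g,0,0],[g+.03,0,0],[g,4,0],[g,0,4]]));r=q if r is None or q.fun<r.fun else r
print('init free',r.x,r.fun)
ang.off=lambda v:(0,0)
A=np.linspace(-.06,.14,201)
off=None
best=[]
for nm,t in(('t0',t0),('t6',t6)):
    for oy in(0,):
        ang.off=lambda v:(0,0)
        s,f=run(t);c=[f([q]) for q in A];i=int(np.argmin(c));print(nm,A[i],c[i])
    img=t['frame'][100:200,230:360];cv2.imwrite('pics/%s.png'%('z'+nm),cv2.resize(img,None,fx=5,fy=5,interpolation=2))
E
```

```text
init free [ 0.08235524  0.54447572 -0.18763231] -0.8608829878530248
t0 0.08499999999999999 -0.8606133686553263
t6 0.007000000000000006 -0.7215500864482786
```

The top-camera fit puts the loose rail near 0.004 rad, almost square. Now small steps, watching for the force jump.

```bash
python3 -m creep '[{"turn":[0,0,0],"travel":[-0.03,0.03,0],"hand":1},{"turn":[0,0,0],"travel":[-0.03,0.03,0],"hand":1},{"turn":[0,0,0],"travel":[-0.03,0.03,0],"hand":1}]'>/dev/null; python3 st.py;python3 -m creep '[{"turn":[0,0,0],"travel":[-0.03,0.03,0],"hand":1},{"turn":[0,0,0],"travel":[-0.03,0.03,0],"hand":1},{"turn":[0,0,0],"travel":[-0.03,0.03,0],"hand":1}]'>/dev/null; python3 st.py
```

```text
t 17.85 pos_fix 44.74 45.92 z 35.79 th 59.08 F_fix 7.33 7.44 Fz 5.25 Mz [-1.53  0.61  0.05]
t 18.15 pos_fix 44.69 45.89 z 35.83 th 59.08 F_fix 8.09 7.54 Fz 7.76 Mz [-1.53  0.87  0.08]
```

Motion has stopped at x≈44.7 while the force and moment rise, so the square is flush. One more small press to seat it, then check.

```bash
python3 -m creep '[{"turn":[0,0,0],"travel":[-0.02,0.03,0],"hand":1},{"turn":[0,0,0],"travel":[-0.02,0.03,0],"hand":1},{"turn":[0,0,0],"travel":[-0.02,0.03,0],"hand":1},{"turn":[0,0,0],"travel":[-0.02,0.03,0],"hand":1}]'; python3 st.py;python3 - <<'E'
import ang
from ang import *
p=shot('wrist','w7.png');t=shot('top','top7.png');ang.off=lambda v:(0,0)
A=np.linspace(-.06,.14,401);s,f=run(t);c=[f([q]) for q in A];i=int(np.argmin(c));print(A[i],c[i])
ang.off=lambda v:(.544,-.188);c=[f([q]) for q in A];i=int(np.argmin(c));print('with offset',A[i],c[i])
cv2.imwrite('pics/w7c.png',cv2.resize(p['frame'][60:290,230:540],None,fx=2.5,fy=2.5,interpolation=2))
pickle.dump(p,open('w7.pkl','wb'))
for n in('side',): shot(n,'side7.png')
E
python3 st.py
```

```text
clock: 18.55
position: [593.1, 132.6, 35.8]
orientation: [-0.003, 0.267, 0.964, -0.003]
wrist_force: [-7.8, -10.6, 8.0]
grip_width: 0.156
t 18.55 pos_fix 44.67 45.92 z 35.83 th 59.08 F_fix 10.17 8.39 Fz 7.95 Mz [-1.69  1.01  0.13]
0.004500000000000004 -0.725463274058804
with offset 0.0010000000000000009 -0.7244574218392235
t 18.7 pos_fix 44.64 45.93 z 35.85 th 59.08 F_fix 9.57 9.07 Fz 8.14 Mz [-1.67  1.05  0.05]
```

View pics/w7c.png

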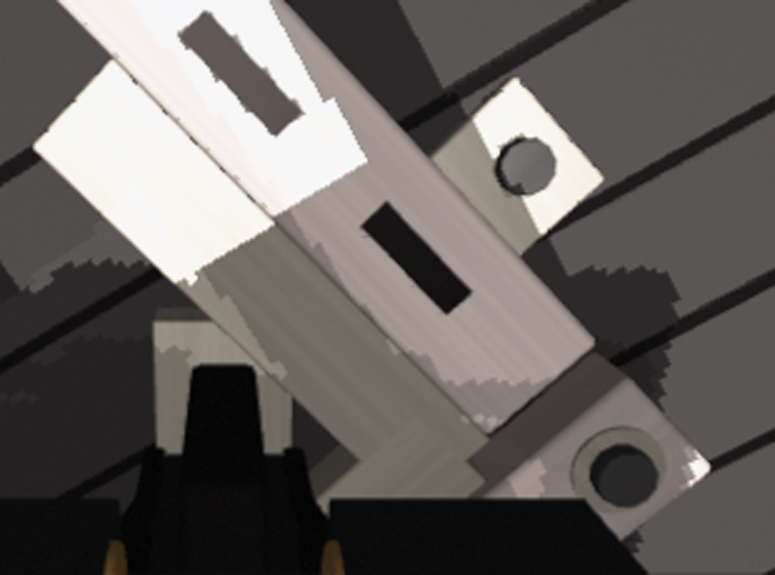

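View pics/side7.png

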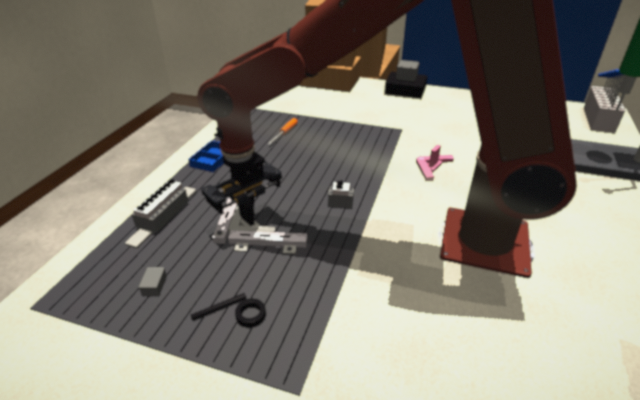

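Nothing else has moved, and the wrist crop shows no gap along the fixed rail, from (110,60) to (490,435). The pressing load has tilted the tool about 0.4°, so I'll trim that out to keep the square flat.

```bash
python3 -m creep '[{"turn":[-0.2,-0.1,0],"travel":[0,0,0],"hand":1},{"turn":[-0.4,-0.2,0],"travel":[0,0,0],"hand":1},{"turn":[-0.4,-0.2,0],"travel":[0,0,0],"hand":1},{"turn":[-0.4,-0.2,0],"travel":[0,0,0],"hand":1}]'; python3 st.py
python3 - <<'E'
import ang
from ang import *
t=shot('top','top8.png');ang.off=lambda v:(.544,-.188);A=np.linspace(-.06,.14,401);s,f=run(t);c=[f([q]) for q in A];i=int(np.argmin(c));print('ang',A[i],c[i])
for k in range(2):
    p=shot('wrist');s=readout.sense();q=s['orientation'];print(q.round(4))
import st;st.st()
# leg-top plane check
P,uv=pts(p);L=((uv[:,0]>110)&(uv[:,0]<235)&(uv[:,1]>240)&(uv[:,1]<420)&(P[:,2]>17)&(P[:,2]<22.5))
d=P[L];A_=np.c_[d[:,:2]-d[:,:2].mean(0),np.ones(L.sum())];co=np.linalg.lstsq(A_,d[:,2],rcond=None)[0];print('leg top plane slopes',co,L.sum())
E
```

```text
clock: 19.1
position: [593.0, 132.6, 35.6]
orientation: [0.0, 0.267, 0.964, 0.0]
wrist_force: [-7.1, -10.4, 7.0]
grip_width: 0.155
t 19.1 pos_fix 44.76 45.96 z 35.57 th 59.08 F_fix 9.42 8.35 Fz 7.0 Mz [-1.78  1.02  0.06]
ang 0.0010000000000000009 -0.7029092971013976
[-0.      0.2665  0.9638  0.    ]
[-0.      0.2665  0.9638  0.    ]
t 19.25 pos_fix 44.78 45.93 z 35.56 th 59.09 F_fix 8.85 8.58 Fz 7.51 Mz [-1.73  1.04  0.08]
leg top plane slopes [-1.31983649e-02  3.78364692e-02  2.04542364e+01] 8268
```

```bash
python3 -c "
from workcell import ctrl
print(ctrl.job_done())"; python3 st.py
```

```text
the job is handed in; nothing more can be done
None
the job is handed in; nothing more can be done
```

I gripped the steel square by its handle and set it flat on the mat inside the corner. I slid it against the fixed rail first, then along it, so that its leg alone swung the loose rail out. The job went in at about 19.3 s with the square still gripped and pressing on both rails.

**Last checks:**
- **Pressing force:** about 8.9 N along the direction that presses the loose rail, and 8.6 N against the fixed rail. The first includes some sliding friction.
- **Squareness:** the top-camera fit gave a loose-rail angle of about +0.001 rad (+0.0045 without the offset correction). I trust it to about ±0.003 rad.
- **Flush on the rails:** forward motion stopped at x≈44.7 mm with the force rising. The wrist picture showed no gap along the fixed rail. I could not see the loose-rail face directly, because the gripper hid it.
- **Flat on the mat:** I trimmed out a 0.4° tool tilt and it then read about zero. The downward force on the mat was about 7 N plus the square's weight.
- **Other objects:** none appeared to have moved in the side picture, checked by eye only.

**Disagreements:** the tool yaw was about 0.14° off the camera's estimate of the fixed rail. A rough plane fit of the square's top gave slopes up to 0.04, but it picked up rail pixels as well, so I gave it no weight.

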